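# Clamp a machined block in the ratchet clamp for inspection

## Task

Load the grooved aluminium block lengthwise into the ratchet clamp, flat on the bed between the two guide ribs and close to the fixed jaw, and let go of it. Then hold the red bar of the clamp's handle and pump it in full strokes, easing it up to each stop without forcing it, one tooth a stroke, until the spring pad holds the block with the red ring on its rod just gone into the sleeve; do not pump on after that. Leave the handle back at its rear stop, let go, and leave everything else on the bench where it is.

Things in the scene. Friction and masses are not known exactly. Their poses are not given: they have to be found in the camera images.
- vise: Ratchet clamp on an aluminium plate 330 x 150 x 12 mm fixed to the table. Origin on the table under it; x = clamping direction, from handle to fixed jaw; z up. In its frame (mm) the plate spans x -170..160; grey rack housing x -156..-24, y +-29, top z 53; handle pivot along y at x -95, z 20; stop posts beside the handle's arms up to z 75; spring pad 32 wide, z 20..54, ahead of the housing.
- jaw: Dark fixed jaw, 24 x 70 x 48 mm, bolted with its face 112 to 135 mm along x from the clamp's origin. Origin at the foot of the face, mid-width, on the bed (12 mm above the table); axes as the clamp's. The block goes on its -x side, an end towards it, between guide ribs 6 mm high (clamp x 56..112, inner faces y +-20.5). The pad starts 65 to 101 mm from the jaw and pushes the block the last bit home.
- block: The part to clamp, loose: aluminium block 56 (x) x 36 (y) x 46 (z) mm, dark grooves round its sides, round dark recess on top, 210 to 340 g. Origin at its centre. It stands upright on the 3 mm purple mat. In the clamp its 56 mm length lies along the clamp's x, either way round; seated on the bed its centre is 35 mm above the table.
- bail: Pump handle: two steel arms, 82 mm apart, with the red grip bar on top. Origin on the pivot axis; z along the arms. It leans 0.17 rad back (-x of the clamp) at the rear stop, 0.15 rad forward at the front stop, starts anywhere between, stays where left. A full stroke moves rack and pad 8 mm, one tooth; a catch holds them. Loaded it catches only in the bar's last 3 to 4 mm before the front stop.
- grip (a point): Centre of the red grip bar: 18 mm thick, 76 mm long, level, along the clamp's y, 130 mm from the pivot, about 149 mm above the table; it travels 41 mm along the clamp's x; its sleeve turns freely. Forward it takes 1 to 2 N while the pad is free, then 5 N more per tooth. 5 to 11 N 12 mm before the front stop = rightly clamped after this stroke; at the stop the catch takes the load. Back: 1 N.
- stops: The four rubber-buffered stop posts beside the handle's arms. Origin at the centre of the handle's pivot axis, 20 mm above the table; axes as the clamp's. The buffers feel firm (4 to 5 N more per mm at the bar); pushing on with some 17 N is forcing it. Pad: its 12 mm rod springs into the dark sleeve, 2 N/mm; the red ring is just in at 10 mm (20 N), right for the part; over 44 N marks it.
- bush: Bystander: brass flanged bush, 44 mm wide and 34 mm high, standing on the mat. Origin at the centre of its underside.
- ring_gauge: Bystander: steel ring, 60 mm wide, 18 mm high, lying on the mat. Origin at the centre of its underside.
- caliper: Bystander: caliper with black slider, 190 mm long, 10 mm high, lying on the table left of the clamp. Origin under the middle of its slider's side of the beam; x along the beam.
- micrometer: Bystander: micrometer with green frame, about 120 mm long, 15 mm high, lying on the table left of the clamp. Origin under the middle of its frame.
- driver: Bystander: screwdriver 160 mm long lying on the table left of the clamp. Origin under its middle.
- gauge_case: Bystander: closed wooden gauge case 70 x 120 x 26 mm beyond the clamp. Origin at the centre of its underside.
- jar: Bystander: jar with blue cap, 52 mm wide, 75 mm high, beyond the mat. Origin at the centre of its underside.
Mind the look-alikes: they are no part of the job. There is more than one size of the block; the one meant has the size given above.

How it is judged:
On the way, in this order (a step that is already met when the one before it is completed fails the run):
1. the block stands in the clamp, flat on the bed between the ribs and within 12 mm of the fixed jaw, let go, not yet pressed against the jaw (x of block in the frame of jaw between -0.04 and -0.026 m and y of block in the frame of vise between -0.004 and 0.004 m and z of block in the frame of vise below 0.0365 m and angle between the x axis of block and the x axis of vise, either way round below 0.12 rad and contact force between the fingers and block below 0.1 N and contact force between jaw and block below 3 N), for 0.2 s.
2. the handle has been pumped until the pad presses the block against the fixed jaw with more than 16 N (contact force between jaw and block above 16 N and contact force between the fingers and bail above 0.5 N), for 0.1 s.
At the end, for the whole second after the job is handed in: The block stands flat on the bed (within 1.5 mm), between the ribs, square to the fixed jaw (within 0.06 rad) and against it (within 2 mm); the pad presses it against the jaw with 16 to 42 N; the handle is back at its rear stop (the bar within about 9 mm of it); all at rest (contact force between jaw and block between 16 and 42 N and x of block in the frame of jaw between -0.03 and -0.026 m and y of block in the frame of vise between -0.004 and 0.004 m and z of block in the frame of vise below 0.0365 m and angle between the x axis of block and the x axis of vise, either way round below 0.06 rad and x of grip in the frame of vise below -0.108 m and linear speed of block below 0.01 m/s); the robot touches nothing.
It fails at once if the block pressed against the fixed jaw with more than 44 N (contact force between jaw and block above 44 N).
It fails at once if the handle forced against a stop: more than 50 N on the stop buffers, which is about 17 N at the grip bar (contact force between bail and stops above 50 N).
It fails at once if a bystander moved more than 15 mm (distance of any of bush, ring_gauge, caliper, micrometer, driver, gauge_case, jar from where it was at the start of the episode above 0.015 m).
It also fails if it takes over 72 s, if anything falls off the work surface, if the arm or the gripper's body presses on something with over 40 N, if the wrist force passes 120 N, or if a joint passes its speed limit or range.

## Robot

A 7-joint arm with a two-finger parallel gripper is mounted at the origin on the work surface. World frame = base frame: x ahead of the robot, y to its left, z up, the work surface at z = 0. Lengths are in m, angles in rad, forces in N, time in s.
With the tool pointing down it reaches from about 0.425 to 0.925 m from the base axis. Payload 6.8 kg.
Tool frame: the origin (TCP) lies at the very end of the fingers, on their centre line; the grasp point (between the pads) lies 19 mm behind it; z points along the fingers, y is the line along which they close (so a half turn about z gives the same grasp; the last joint's range is limited). The gripper opens to 85 mm and grips with 20 to 120 N. Pads are 22 mm wide; open, the fingers measure 114 mm over their backs; the gripper's body (76 mm by 85 mm) begins 54 mm behind the grasp point. The pads swing forward as they close: fully open they stand 13 mm farther back than shut.
Start: joints at [1.048, 0.477, 0.022, 1.555, -0.011, 1.109, -0.083], TCP at [0.272, -0.618, 0.203] pointing down, gripper open.
Joint ranges: [-2.96, 2.96], [-0.34, 2.1], [-1.41, 1.46], [0.24, 2.44], [-1.37, 4.51], [0.17, 1.92], [-2.96, 2.96]. Speed limits (rad/s): [2.39, 2.39, 3.14, 3.14, 3.14, 3.14, 3.14].

## Interface

Orientations are given as a rotation vector (axis times angle).
In Python, from bench import monitor, optics, r gives the robot as it stands.
- The arm moves only by the shell command python3 -m crank 'ROWS' [OPENING] [FORCE]. ROWS is JSON, a list of rows, each a list of 2 entries, a list of its own where there are three numbers: the shift along the tool's x, y, z in cm, then the turn, a rotation vector about the tool's x, y, z in rad. A call has 1 to 5 rows; each row shifts and turns the commanded pose from where the row before left it, along the tool's axes as they then stand; what a row does not reach is not made up. A row lasts 1/10 s, in which the tool goes at most 50 mm and 8.59 degrees, less where a joint would pass 70% of its speed; a pose out of reach is approached as far as the arm can. A call is refused whole if a number of a shift passes 5 or a number of a turn 0.15, either way. A call with a gripper value outside its range is refused whole. OPENING is the finger opening in cm, from 0 to 8.54, set as the call begins (- or left out, the last holds). The fingers move at their own pace and stop on an object; FORCE is the grip in N (left out, the last holds). Time passes only in rows, so rows that do not move let the fingers close. It gives the time, the measured TCP pose, the force, the opening and the grip force at its end, in the units of the state.
- monitor.get_obs(): the state, without advancing time (a new reading comes with each control period).
- optics.grab_frame(name): name is "scene" or "top" or "wrist"; returns (picture, depth): 420x560x3 uint8, red, green, blue; 420x560 float32, m along the optical axis (not along the pixel's ray), 0 where there is no reading.
- optics.camera_model(name): a dict with "vertical_fov" (degrees; the focal length in pixels is half the picture's height over the tangent of half this angle, whatever the lens; pixels are square), "cx", "cy" (the principal point, pixels), "R" (3x3) and "t" (3): a world point X has camera coordinates R X + t; the wrist camera has in their place "hand_eye" (4x4, takes a point from camera to tool coordinates, whose origin is the TCP and whose axes are the flange's). Camera axes: x right, y down, z forward; pixel columns grow to the right and rows downward; lengths in m; the calibration is good to about 2 mm. A picture is of the moment at which its call begins: read the wrist's pose just before it. camera_model takes no time and is no camera call.
- r.hand_in(): hands the job in; it is judged then, once.
The state is a dict: "clock": time; "joints": joint angles; "qvel": joint speeds; "tau": joint torques, N m; "tcp_pos": TCP position; "orientation": TCP orientation; "contact_force": force on the tool from outside, world axes, zero at the start; "moment": the same for the moment, N m; "grip_width": finger opening in m; "gripper_force": force on a finger pad.
Only numpy, scipy, OpenCV 4.12 (cv2) and the standard library are available. Lean on these libraries where they do the work, as an engineer would, in place of code of your own. Each camera call takes 0.05 s, during which the arm holds its last target. There are 200 camera calls.

## Working session

There is one attempt and no reset: what is moved stays moved. The work goes in short steps, Python scripts to look and compute and a shell command to move; the robot and the scene stay as the last step left them, time stands still between calls to the robot, and variables do not carry over. Pictures are saved under pics/ and viewed, at most 12 in all, crops included, and the job is handed in when it is done.

```bash
mkdir -p pics; ls; cat > h.py <<'E'
import numpy as np,cv2
from bench import monitor,optics,r
from scipy.spatial.transform import Rotation as Ro
def cam(n,s=None):
    m=optics.camera_model(n)
    f=210/np.tan(np.radians(m["vertical_fov"])/2)
    if "R" in m: R=np.array(m["R"]);t=np.array(m["t"])
    else:
        s=s or monitor.get_obs(); H=np.array(m["hand_eye"])
        T=np.eye(4);T[:3,:3]=Ro.from_rotvec(s["orientation"]).as_matrix();T[:3,3]=s["tcp_pos"]
        W=np.linalg.inv(T@H);R=W[:3,:3];t=W[:3,3]
    return f,m["cx"],m["cy"],R,t
def ray(c,u,v):
    f,cx,cy,R,t=c
    d=R.T@np.array([(u-cx)/f,(v-cy)/f,1.]);return -R.T@t,d
def onplane(c,u,v,z):
    o,d=ray(c,u,v);return o+d*(z-o[2])/d[2]
def pt(c,u,v,dep):
    o,d=ray(c,u,v);return o+d*dep
def cloud(c,D):
    f,cx,cy,R,t=c
    v,u=np.mgrid[:D.shape[0],:D.shape[1]]
    P=np.stack([(u-cx)/f*D,(v-cy)/f*D,D],-1)
    return (P-t)@R
def tri(c1,p1,c2,p2):
    o1,d1=ray(c1,*p1);o2,d2=ray(c2,*p2)
    s=np.linalg.lstsq(np.stack([d1,-d2],1),o2-o1,rcond=None)[0]
    a,b=o1+d1*s[0],o2+d2*s[1];return (a+b)/2,np.linalg.norm(a-b)
def proj(c,X):
    f,cx,cy,R,t=c;p=R@X+t;return f*p[0]/p[2]+cx,f*p[1]/p[2]+cy
E
python3 - <<'E'
from h import *
s=monitor.get_obs();print({k:np.round(v,3) for k,v in s.items()})
for n in("scene","top","wrist"):
    s=monitor.get_obs();c=cam(n,s);I,D=optics.grab_frame(n)
    np.savez(f"{n}0.npz",I=I,D=D);cv2.imwrite(f"pics/{n}0.png",I[:,:,::-1]);print(n,c[0],c[1:3],-c[3].T@c[4],optics.camera_model(n).keys(),(D>0).mean())
a=cv2.imread("pics/scene0.png");b=cv2.imread("pics/top0.png")
E
```

```text
pics
{'clock': np.float64(0.0), 'joints': array([ 1.048,  0.478,  0.022,  1.556, -0.011,  1.109, -0.083]), 'qvel': array([-0.   ,  0.001, -0.001,  0.   , -0.002, -0.001, -0.   ]), 'tau': array([-0.0000e+00, -5.9644e+01,  1.6080e+00, -2.8120e+01,  1.2000e-02,
        9.0000e-03,  0.0000e+00]), 'tcp_pos': array([ 0.272, -0.617,  0.202]), 'orientation': array([-3.073e+00, -6.470e-01,  1.000e-03]), 'contact_force': array([-0.37 , -0.204, -0.79 ]), 'moment': array([-0.035,  0.036, -0.022]), 'gripper_force': np.float64(0.0), 'grip_width': np.float64(0.085)}
scene 394.33889469399855 (273.41885995602524, 201.29889805630754) [1.16141385 0.3293404  0.93826155] dict_keys(['vertical_fov', 'cx', 'cy', 'R', 't']) 0.9962755102040817
top 397.17225174990926 (283.8735642037905, 205.44757871610275) [0.33975782 0.0504138  1.13480211] dict_keys(['vertical_fov', 'cx', 'cy', 'R', 't']) 0.9959821428571428
wrist 301.3564993613856 (278.02468868732143, 208.0593046746253) [ 0.34163064 -0.58694579  0.37283696] dict_keys(['vertical_fov', 'cx', 'cy', 'hand_eye']) 0.9962585034013606
```

View pics/scene0.png

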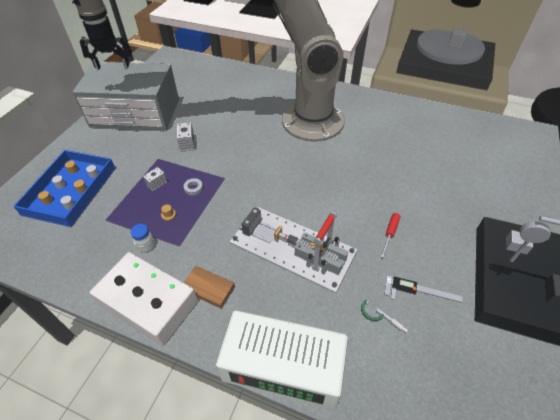

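View pics/top0.png

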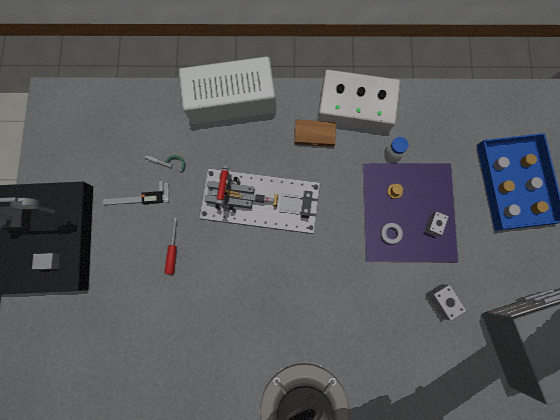

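The scene shows a grooved block on the mat (scene ~(155,179), top ~(437,223)), a second one off the mat (scene (185,135), top (446,302)), and a white block on the granite plate (top (45,261)). The clamp is at top ~(260,200), with its jaw to the right at (308,203) and the red bar at (224,185). The description points to the block on the mat, so I'll check sizes and crops.

```bash
python3 - <<'E'
from h import *
T=np.load("top0.npz");S=np.load("scene0.npz")
ct,cs=cam("top"),cam("scene")
PT=cloud(ct,T["D"]);PS=cloud(cs,S["D"])
for n,P,c in(("mat blk",PT,(437,223)),("off-mat",PT,(446,302)),("granite",PT,(45,261)),("s mat",PS,(155,179)),("s off",PS,(185,135))):
    u,v=c;W=P[v-25:v+26,u-25:u+26].reshape(-1,3)
    zt=np.percentile(W[:,2],[1,50]);
    # top faces by height layer
    q=P[v-2:v+3,u-2:u+3,2]; z=q.max()
    M=((P[...,2]>z-.005)&(P[...,2]<z+.005));yy,xx=np.mgrid[:420,:560];M&=(abs(xx-u)<28)&(abs(yy-v)<28)
    k=P[M][:,:2].astype(np.float32);rc=cv2.minAreaRect(k)
    print(n,"z",np.round(zt,4),round(float(z),4),"rect",rc)
# clamp layers
for lo,hi in((.005,.017),(.055,.064),(.048,.057),(.13,.17)):
  for n,P in(("t",PT),("s",PS)):
    M=(P[...,2]>lo)&(P[...,2]<hi)&(P[...,0]>.38)&(P[...,0]<.72)&(P[...,1]>-.12)&(P[...,1]<.32)
    k=P[M][:,:2].astype(np.float32)
    if len(k)>10: print(n,lo,len(k),cv2.minAreaRect(k),P[M][:,2].mean())
for n,d in (("top",T),("scene",S)):
    I=d["I"].astype(int);M=(I[...,0]>120)&(I[...,1]<70)&(I[...,2]<70)
    nn,l,st,ce=cv2.connectedComponentsWithStats(M.astype(np.uint8));P=PT if n=="top" else PS
    for i in range(1,nn):
        if st[i,4]>20: print(n,"red",st[i],ce[i],np.median(P[l==i],0))
a=cv2.resize(T["I"][190:330,400:480],None,fx=3.5,fy=3.5,interpolation=2)[:,:,::-1]
b=cv2.resize(T["I"][160:240,195:325],None,fx=3.8,fy=3.8,interpolation=2)[:,:,::-1]
o=np.zeros((600,800,3),np.uint8);o[:490,:280]=a;o[:304,290:290+494]=b
b=cv2.resize(S["I"][190:290,225:365],None,fx=2.9,fy=2.9,interpolation=2)[:,:,::-1];o[306:306+290,290:290+406]=b
b=S["I"][115:200,140:240,::-1];o[495:580,0:100]=b
cv2.imwrite("pics/crop1.png",o)
E
```

```text
mat blk z [-0.0037  0.0023] 0.0509 rect ((0.49522635340690613, -0.3677110970020294), (0.03640316054224968, 0.05616335570812225), 66.76534271240234)
off-mat z [-0.0056  0.0006] 0.0655 rect ((0.2836775779724121, -0.3775896430015564), (0.07836709916591644, 0.0501730777323246), 30.28809928894043)
granite z [0.0545 0.0594] 0.0992 rect ((0.38209912180900574, 0.686589777469635), (0.03802036494016647, 0.04974404349923134), 4.2624711990356445)
s mat z [-0.0033  0.0028] 0.0504 rect ((0.4965325593948364, -0.3679959774017334), (0.0397433377802372, 0.05606008693575859), 66.76478576660156)
s off z [-0.0041  0.0011] 0.0682 rect ((0.259082168340683, -0.42436742782592773), (0.19447217881679535, 0.0712796151638031), 60.52404022216797)
t 0.005 3987 ((0.5474070310592651, 0.10374879091978073), (0.43134939670562744, 0.33018410205841064), 89.5622787475586) 0.011010482595476807
s 0.005 3302 ((0.5536695718765259, 0.09145769476890564), (0.3215852975845337, 0.42325592041015625), 0.3448251783847809) 0.012044689673158294
t 0.055 366 ((0.5619304776191711, 0.12943284213542938), (0.2930130958557129, 0.0892200395464
[... 488 characters left out ...]
2, 0.2163306623697281), (0.01841442473232746, 0.09611095488071442), 82.875732421875) 0.15492374689367885
s 0.13 260 ((0.5774227380752563, 0.21565943956375122), (0.01800316944718361, 0.09903450310230255), 82.93264770507812) 0.1553398561825784
top red [217 170  10  29 139] [221.65467626 184.01438849] [0.57575983 0.21491562 0.15699281]
top red [165 246  10  28 169] [169.4556213  259.66272189] [0.38976626 0.37436599 0.02340267]
scene red [386 214  14  23 169] [392.5739645  224.52071006] [0.4002061  0.37478057 0.02379065]
scene red [317 216  17  24 143] [325.45454545 226.69230769] [0.57777712 0.21687867 0.15766936]
scene red [238 377   6   6  25] [240.76 379.52] [0.95928282 0.15699771 0.07065879]
```

View pics/crop1.png

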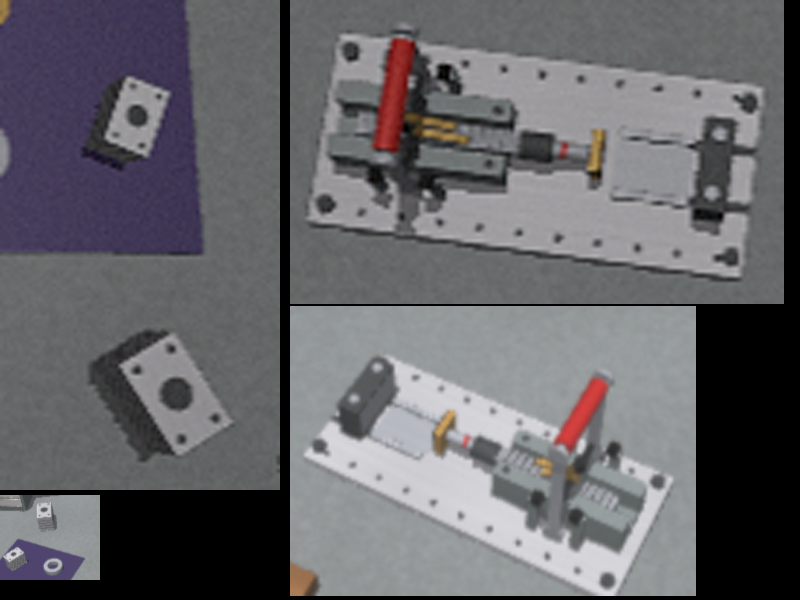

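The crop confirms it: the mat block (crop 137,117) has a 36×56 mm top at about 49 mm. The off-mat one (crop 177,395) is 50×78×66 mm and too big, and the granite one is a plain part. The target is therefore the mat block at about (0.496, -0.368), with its long axis at -23°. The clamp's x points along about -97°. I'm moving the wrist camera over the block.

```bash
python3 -m crank '[[[3.6,-2.76,0],[0,0,0]],[[3.6,-2.76,0],[0,0,0]],[[3.6,-2.76,0],[0,0,0]],[[3.6,-2.76,0],[0,0,0]],[[3.6,-2.76,0],[0,0,0]]]' >/dev/null
python3 -m crank '[[[3.6,-2.76,0],[0,0,0]],[[3.6,-2.76,0],[0,0,0]],[[0,0,0],[0,0,0.14]],[[0,0,0],[0,0,0.14]],[[0,0,0],[0,0,0.14]]]' >/dev/null
python3 -m crank '[[[0,0,0],[0,0,0.14]],[[0,0,0],[0,0,0.14]],[[0,0,0],[0,0,0.12]],[[0,0,0],[0,0,0]],[[0,0,0],[0,0,0]]]'
cat >> h.py <<'E'
def snap(n,tag):
    s=monitor.get_obs();c=cam(n,s);I,D=optics.grab_frame(n)
    np.savez(f"{n}{tag}.npz",I=I,D=D);cv2.imwrite(f"pics/{n}{tag}.png",I[:,:,::-1]);return s,c,I,D
def yaw(s):
    R=Ro.from_rotvec(s["orientation"]).as_matrix();return np.degrees(np.arctan2(R[1,0],R[0,0]))
def rect(P,M):
    k=P[M][:,:2].astype(np.float32);return cv2.minAreaRect(k),len(k),P[M][:,2].mean()
def totool(s,d):
    return Ro.from_rotvec(s["orientation"]).as_matrix().T@np.asarray(d)*100
E
python3 - <<'E'
from h import *
s,c,I,D=snap("wrist",1);print(s["clock"],s["tcp_pos"],yaw(s))
P=cloud(c,D);M=(P[...,2]>.043)&(P[...,2]<.057)
nn,l,st,ce=cv2.connectedComponentsWithStats(M.astype(np.uint8))
for i in range(1,nn):
    if st[i,4]>300: print(st[i],ce[i],rect(P,l==i))
E
```

```text
clock: 1.65
tcp_pos: [0.4248, -0.3392, 0.2033]
orientation: [-3.078, 0.627, 0.0]
contact_force: [-0.0, 0.6, -0.5]
grip_width: 0.0854
gripper_force: 0.0
1.65 [ 0.42476097 -0.33924428  0.20328258] -23.01938324757168
[428   0 117  55 847] [474.74262102  25.04486423] (((0.49155527353286743, -0.5810776948928833), (0.11000311374664307, 0.046344272792339325), 66.9667739868164), 847, np.float64(0.044685612088967624))
[ 262   85   36   57 2001] [279.7966017  112.74212894] (((0.4947059750556946, -0.3709496855735779), (0.03593883663415909, 0.0557299479842186), 67.81130981445312), 2001, np.float64(0.048936523609798506))
[ 447  182  113  137 1554] [506.12355212 230.77863578] (((0.2581571340560913, -0.5447375774383545), (0.07588420063257217, 0.18127621710300446), 49.19740295410156), 1554, np.float64(0.05006025341670185))
```

View pics/wrist1.png

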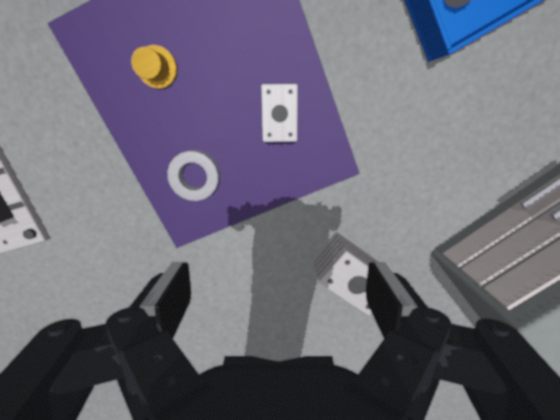

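The wrist view shows the block at (280,113), upright and aligned with the tool. Bush (155,65) and ring (192,175) are well clear. All three cameras agree within about 3 mm. Grasping now.

```bash
python3 -m crank '[[[3.85,0,1],[0,0,0]],[[3.8,0,3],[0,0,0]],[[0,0,4.9],[0,0,0]],[[0,0,4.5],[0,0,0]],[[0,0,3.0],[0,0,0]]]' >/dev/null
python3 -m crank '[[[0,0,1.7],[0,0,0]],[[0,0,0.8],[0,0,0]],[[0,0,0],[0,0,0]]]'
python3 -m crank '[[[0,0,0],[0,0,0]],[[0,0,0],[0,0,0]],[[0,0,0],[0,0,0]],[[0,0,0],[0,0,0]],[[0,0,0],[0,0,0]]]' 2.5 50
python3 - <<'E'
from h import *
S=np.load("scene0.npz");T=np.load("top0.npz")
for n,d in (("top",T),("scene",S)):
    c=cam(n);P=cloud(c,d["D"]);a=np.radians(-97.1);e=np.array([np.cos(a),np.sin(a)]);f=np.array([-e[1],e[0]])
    cen=np.array([.5705,.115]);X=(P[...,:2]-cen)@e;Y=(P[...,:2]-cen)@f
    M=(P[...,2]>.0065)&(P[...,2]<.017)&(abs(X)<.19)&(abs(Y)<.1)
    print(n,"plate",rect(P,M))
    # jaw top
    M=(P[...,2]>.055)&(P[...,2]<.066)&(X>.09)&(X<.2)&(abs(Y)<.06);print("jaw",rect(P,M),X[M].min(),X[M].max(),Y[M].min(),Y[M].max())
    M=(P[...,2]>.045)&(P[...,2]<.062)&(X>0)&(X<.09)&(abs(Y)<.03);print("pad",rect(P,M) if M.sum()>3 else 0,X[M].min() if M.any() else 0,X[M].max() if M.any() else 0)
E
```

```text
clock: 2.5
tcp_pos: [0.4946, -0.3692, 0.0135]
orientation: [-3.077, 0.63, 0.003]
contact_force: [-0.0, -0.8, -0.7]
grip_width: 0.0855
gripper_force: 0.0
clock: 3.0
tcp_pos: [0.4957, -0.3701, 0.0158]
orientation: [3.077, -0.632, 0.003]
contact_force: [-0.7, -0.0, 5.8]
grip_width: 0.0338
gripper_force: 49.1
top plate (((0.5639773011207581, 0.12883436679840088), (0.3295886814594269, 0.15111888945102692), 82.83655548095703), 3880, np.float64(0.011155132576559344))
jaw (((0.5471367835998535, -0.004218181595206261), (0.02373131550848484, 0.06942003965377808), 82.91373443603516), 207, np.float64(0.05895573068089528)) 0.10932030529002658 0.13305424280589367 -0.04315903239787584 0.026263715149273736
pad (((0.5622087121009827, 0.09279295802116394), (0.03677080199122429, 0.03023361787199974), 63.25516891479492), 44, np.float64(0.052105130989750024)) 0.0006641933353141942 0.03824467539923036
scene plate (((0.5659053325653076, 0.12813390791416168), (0.33041098713874817, 0.154066801071167), 82.76600646972656), 3234, np.float64(0.012178086091155225))
jaw (((0.5489780306816101, -0.004197625443339348), (0.025034448131918907, 0.07190501689910889), 84.3158950805664), 180, np.float64(0.060197552098363964)) 0.1084558932210702 0.13371982597292886 -0.042472537122254315 0.02928531265822168
pad (((0.5641376376152039, 0.09089977294206619), (0.03979777172207832, 0.029745128005743027), 63.83643341064453), 47, np.float64(0.05201872207968781)) 0.001036618386373878 0.03966575089500015
```

```bash

python3 -m crank '[[[0,0,-1.5],[0,0,0]],[[0,0,-3],[0,0,0]],[[0,0,-4.5],[0,0,0]],[[0,0,-4],[0,0,0]],[[0,0,-1.4],[0,0,0]]]' - 60
python3 -m crank '[[[-0.59,-2.22,0],[0,0,0]],[[-1.19,-4.45,0],[0,0,0]],[[-1.19,-4.45,0],[0,0,0]],[[-1.19,-4.45,0],[0,0,0]],[[-1.19,-4.45,0],[0,0,0]]]' >/dev/null
python3 -m crank '[[[-1.19,-4.45,0],[0,0,0]],[[-1.19,-4.45,0],[0,0,0]],[[-1.19,-4.45,0],[0,0,0]],[[-1.19,-4.45,0],[0,0,0]],[[-0.6,-2.23,0],[0,0,0]]]' 
python3 -m crank '[[[0,0,0],[0,0,-0.142]],[[0,0,0],[0,0,-0.142]],[[0,0,0],[0,0,-0.142]],[[0,0,0],[0,0,-0.142]],[[0,0,0],[0,0,-0.142]]]' >/dev/null
python3 -m crank '[[[0,0,0],[0,0,-0.142]],[[0,0,0],[0,0,-0.142]],[[0,0,0],[0,0,-0.142]],[[0,0,0],[0,0,-0.142]],[[0,0,0],[0,0,-0.142]]]' >/dev/null
python3 -m crank '[[[0,0,0],[0,0,-0.142]],[[0,0,0],[0,0,-0.142]],[[0,0,0],[0,0,-0.142]],[[0,0,0],[0,0,0]],[[0,0,0],[0,0,0]]]' 
python3 - <<'E'
from h import *
s,c,I,D=snap("wrist",2);print(s["clock"],s["tcp_pos"],yaw(s),s["joints"])
o=I[:,:,::-1]
snap("top",2);
cv2.imwrite("pics/w2.png",o)
E
```

```text
clock: 3.5
tcp_pos: [0.4971, -0.371, 0.1637]
orientation: [3.075, -0.632, 0.011]
contact_force: [0.1, -1.2, -2.4]
grip_width: 0.0334
gripper_force: 60.3
clock: 4.5
tcp_pos: [0.5538, 0.0462, 0.1579]
orientation: [-3.077, 0.623, 0.002]
contact_force: [-0.4, 0.1, -3.3]
grip_width: 0.0339
gripper_force: 60.4
clock: 6.0
tcp_pos: [0.554, 0.0405, 0.1579]
orientation: [-2.365, -2.067, 0.002]
contact_force: [0.1, -0.1, -2.8]
grip_width: 0.0338
gripper_force: 60.4
6.0 [0.55397349 0.04046284 0.15788809] 82.32558375316299 [ 0.2105374   0.37547749 -0.49245647  1.86307481  0.21360503  0.95630875
 -0.51101391]
```

View pics/w2.png

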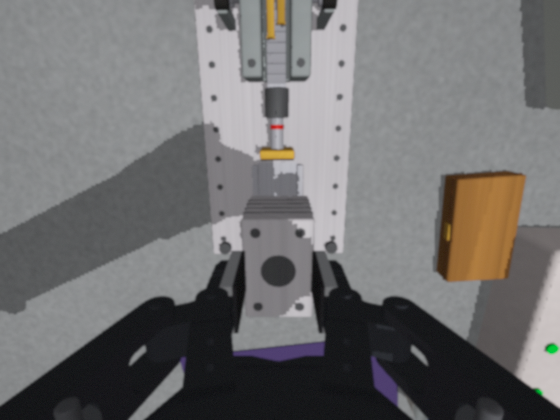

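The wrist view shows the block gripped squarely, its recess at (278,270), above the bed. The pad is at (277,154), the red ring at (277,128) and the plate edges are visible. Next I'm measuring the alignment in this same view.

```bash
python3 - <<'E'
from h import *
d=np.load("wrist2.npz");I,D=d["I"],d["D"];s=monitor.get_obs();c=cam("wrist",s);P=cloud(c,D)
Z=P[...,2]
R=Ro.from_rotvec(s["orientation"]).as_matrix();L=(P-s["tcp_pos"])@R  # tool coords
yy,xx=np.mgrid[:420,:560]
# block top
M=(abs(Z-(np.median(Z[262:280,290:305])))<.004)&(xx>235)&(xx<322)&(yy>205)&(yy<325)
print("blocktop tool rect",cv2.minAreaRect(L[M][:,:2].astype(np.float32)),"z",Z[M].mean())
# plate edges via rows
M=(Z>.006)&(Z<.018)&(xx>185)&(xx<365)&(yy<250)
for y in range(10,250,30):
    k=np.where(M[y])[0];a,b=L[y,k[0]],L[y,k[-1]];print(y,k[0],k[-1],"y edges",a[1],b[1],"mid",(a[1]+b[1])/2,"x",a[0])
h=cv2.cvtColor(I,cv2.COLOR_RGB2HSV);M=(h[...,0]>15)&(h[...,0]<35)&(h[...,1]>140)&(h[...,2]>110)&(abs(yy-154)<12)&(abs(xx-277)<30)
ys,xs=np.where(M);print("pad px",xs.min(),xs.max(),ys.min(),ys.max(),"z",np.median(Z[M]),Z[M].max())
for (u,v) in((277,ys.min()),(277,ys.max()),(xs.min(),154),(xs.max(),154)):
    p=onplane(c,u,v,.054);print("pad",(u,v),p,((p-s["tcp_pos"])@R)[:2])
for v in(88,127):
    r_=[x for x in range(255,300)]
# pad by stereo with top view of initial image
T=np.load("top2.npz")
o=np.array([.5644,.1235]);e=np.array([-.1253,-.9921])
p=onplane(c,277,ys.max(),.054);print("pad clamp x",(p[:2]-o)@e, "TCP clamp x",(np.array(s["tcp_pos"])[:2]-o)@e)
E
```

```text
blocktop tool rect ((-0.00020633265376091003, 0.0006484072655439377), (0.04245452210307121, 0.056374628096818924), 88.98161315917969) z 0.19138808801057527
10 195 357 y edges -0.07558989274042566 0.07277369234131459 mid -0.0014081001995555342 x 0.1669570282770141
40 197 356 y edges -0.07589667488980074 0.07383285923582336 mid -0.0010319078269886914 x 0.14256414604656198
70 200 354 y edges -0.07479455628041995 0.07382374098174518 mid -0.0004854076493373827 x 0.11648967390604889
100 202 352 y edges -0.07517179717280481 0.07401059058370288 mid -0.0005806032945509659 x 0.08927602167977702
130 204 350 y edges -0.07509632744846736 0.07367187869864578 mid -0.0007122243749107943 x 0.06041050527454792
160 207 348 y edges -0.07391736253405394 0.073726931295447 mid -9.521561930347228e-05 x 0.03005640870297796
190 209 346 y edges -0.07404495900849828 0.07377319326016017 mid -0.00013588287416905348 x -0.002202737808441771
220 212 345 y edges -0.07361183410184471 0.07505758329236722 mid 0.0007228745952612553 x -0.03731691344427605
pad px 261 292 149 158 z 0.05395008500015677 0.056172823734307015
pad (277, np.int64(149)) [0.55975438 0.08614988 0.054     ] [ 0.0458909  -0.00056418]
pad (277, np.int64(158)) [0.55867252 0.07816377 0.054     ] [ 0.03783186 -0.00057899]
pad (np.int64(261), 154) [0.54482926 0.083657   0.054     ] [ 0.0414436  -0.01502775]
pad (np.int64(292), 154) [0.57258708 0.07992451 0.054     ] [0.04141965 0.01297988]
pad clamp x 0.045695724611974804 TCP clamp x 0.08350494283040671
```

Everything lines up: lateral offset is under 1 mm, yaw is 0.5° off, there's about 5 mm to the jaw and about 10 mm to the pad. Lowering the block.

```bash

python3 -m crank '[[[0,0,2],[0,0,-0.009]],[[0,0,4],[0,0,0]],[[0,0,3.5],[0,0,0]],[[0,0,1.8],[0,0,0]],[[0,0,0.8],[0,0,0]]]' >/dev/null
python3 -m crank '[[[0,0,0.5],[0,0,0]],[[0,0,0.3],[0,0,0]],[[0,0,0],[0,0,0]],[[0,0,0],[0,0,0]]]'
python3 -m crank '[[[0,0,0.15],[0,0,0]],[[0,0,0.1],[0,0,0]],[[0,0,0],[0,0,0]]]'
python3 -c "
from h import *
s,c,I,D=snap('wrist',3);P=cloud(c,D);R=Ro.from_rotvec(s['orientation']).as_matrix();L=(P-s['tcp_pos'])@R
print(s['tcp_pos'],yaw(s),'blk top z',np.median(P[255:285,290:305,2]))"
```

```text
clock: 7.0
tcp_pos: [0.5554, 0.0408, 0.0303]
orientation: [2.351, 2.082, 0.002]
contact_force: [0.0, -0.1, -3.4]
grip_width: 0.0337
gripper_force: 60.5
clock: 7.3
tcp_pos: [0.5555, 0.0414, 0.0295]
orientation: [2.35, 2.082, 0.002]
contact_force: [-7.0, 0.4, 18.3]
grip_width: 0.0334
gripper_force: 62.8
[0.55545444 0.04136729 0.02949736] 83.06917201866602 blk top z 0.06309743070834417
```

The block is sitting on a rib: it's 5 mm high and the TCP drifted +1.5 mm across. I'm lifting, correcting and measuring again.

```bash

python3 -m crank '[[[0,0,-0.6],[0,0,0]],[[-0.08,-0.17,-0.4],[0,0,0]],[[0,0,0],[0,0,0]],[[0,0,0],[0,0,0]]]'
python3 - <<'E'
from h import *
s,c,I,D=snap("wrist",4);P=cloud(c,D);Z=P[...,2];R=Ro.from_rotvec(s["orientation"]).as_matrix();L=(P-s["tcp_pos"])@R
print(s["tcp_pos"],yaw(s));yy,xx=np.mgrid[:420,:560]
for y in range(20,240,20):
    M=(Z[y]>.006)&(Z[y]<.018)&(L[y,:,1]>-.1)&(L[y,:,1]<.1)
    k=np.where(M)[0]
    if len(k):a,b=L[y,k[0]],L[y,k[-1]];print(y,k[0],k[-1],np.round([a[1],b[1],(a[1]+b[1])/2,a[0]],4))
z=np.median(Z[255:285,290:305]);M=(abs(Z-z)<.003)&(abs(L[...,1])<.0185)&(abs(L[...,0])<.04)
print("blk",z,L[M][:,0].min(),L[M][:,0].max(),L[M][:,1].min(),L[M][:,1].max())
h=cv2.cvtColor(I,cv2.COLOR_RGB2HSV);M=(h[...,0]>15)&(h[...,0]<35)&(h[...,1]>140)&(h[...,2]>110)&(abs(Z-.054)<.004)
k=L[M];print("pad",k.min(0),k.max(0))
g=cv2.resize(I[60:360,130:430],None,fx=2,fy=2)[:,:,::-1];cv2.imwrite("pics/w4.png",g)
E
```

```text
clock: 7.75
tcp_pos: [0.5528, 0.0399, 0.0368]
orientation: [2.352, 2.083, 0.0]
contact_force: [-0.1, 0.2, -2.7]
grip_width: 0.0339
gripper_force: 60.5
[0.55276694 0.03988621 0.0368482 ] 83.0463925757369
20 150 410 [-0.0727  0.0754  0.0013  0.1272]
40 152 408 [-0.0727  0.0756  0.0014  0.117 ]
60 154 405 [-0.0726  0.0756  0.0015  0.1063]
80 156 403 [-0.0728  0.0757  0.0014  0.0954]
100 158 401 [-0.0728  0.0757  0.0015  0.0841]
120 160 398 [-0.0742  0.0751  0.0004  0.0724]
140 163 396 [-0.0723  0.0751  0.0014  0.0603]
160 165 393 [-0.0733  0.0748  0.0008  0.0474]
180 167 391 [-0.0736  0.0746  0.0005  0.0341]
200 169 389 [-0.0735  0.0753  0.0009  0.0204]
220 171 386 [-0.0737  0.0743  0.0003  0.0061]
blk 0.07025563661082831 -0.02844172060693228 0.028084649988592284 -0.0184451611489349 0.0184571019877757
pad [ 0.03759242 -0.01450732 -0.01935862] [ 0.04569119  0.01578794 -0.01317829]
```

View pics/w4.png

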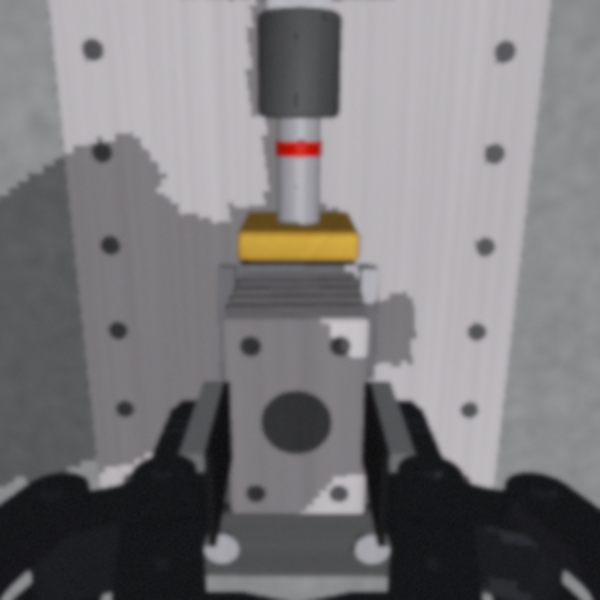

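Picture: the block is centred on the ribs (ribs at 228 and 370, block centre 297), with the pad at (298,243) and the red ring at (298,149). The centreline is 0.5 mm off, so I'm making a small correction and descending.

```bash

python3 -m crank '[[[0,0.05,0.3],[0,0,0.006]],[[0,0,0.25],[0,0,0]],[[0,0,0],[0,0,0]]]'
python3 -m crank '[[[0,0,0.2],[0,0,0]],[[0,0,0.2],[0,0,0]],[[0,0,0],[0,0,0]]]'
python3 -m crank '[[[0,0,0.15],[0,0,0]],[[0,0,0.1],[0,0,0]],[[0,0,0],[0,0,0]]]'
```

```text
clock: 8.1
tcp_pos: [0.5528, 0.04, 0.0307]
orientation: [-2.357, -2.076, 0.002]
contact_force: [0.0, -0.2, -3.1]
grip_width: 0.0334
gripper_force: 60.5
clock: 8.4
tcp_pos: [0.5531, 0.04, 0.0271]
orientation: [-2.358, -2.076, 0.001]
contact_force: [-0.1, -0.2, -2.0]
grip_width: 0.0334
gripper_force: 60.5
clock: 8.7
tcp_pos: [0.5533, 0.0401, 0.025]
orientation: [2.358, 2.076, 0.0]
contact_force: [0.5, -0.5, -2.4]
grip_width: 0.0338
gripper_force: 60.6
```

```bash

python3 -m crank '[[[0,0,0.07],[0,0,0]],[[0,0,0.03],[0,0,0]],[[0,0,0],[0,0,0]]]'
python3 -m crank '[[[0,0,0],[0,0,0]],[[0,0,0],[0,0,0]],[[0,0,0],[0,0,0]],[[0,0,0],[0,0,0]],[[0,0,0],[0,0,0]]]' 5.4
python3 -m crank '[[[0,0,-1],[0,0,0]],[[0,0,-3],[0,0,0]],[[0,0,-4],[0,0,0]],[[0,0,-4],[0,0,0]],[[0,0,-1],[0,0,0]]]'
python3 - <<'E'
from h import *
s,c,I,D=snap("wrist",5);P=cloud(c,D);Z=P[...,2];R=Ro.from_rotvec(s["orientation"]).as_matrix();L=(P-s["tcp_pos"])@R
print(s["tcp_pos"],yaw(s))
M=(abs(Z-.058)<.006)&(abs(L[...,1])<.03)&(abs(L[...,0])<.033)
nn,l,st,ce=cv2.connectedComponentsWithStats(M.astype(np.uint8));i=1+st[1:,4].argmax()
print("blk",cv2.minAreaRect(L[l==i][:,:2].astype(np.float32)),Z[l==i].mean(),rect(P,l==i)[0])
for x0 in(.02,.05,.08,.11,.13):
    m=[]
    for y in range(5,300):
        M=(Z[y]>.006)&(Z[y]<.018)&(abs(L[y,:,1])<.1);k=np.where(M)[0]
        if len(k) and abs(L[y,k[0],0]-x0)<.006:m.append((L[y,k[0],1]+L[y,k[-1],1])/2)
    if m:print("mid",x0,np.mean(m))
h=cv2.cvtColor(I,cv2.COLOR_RGB2HSV);M=(h[...,0]>15)&(h[...,0]<35)&(h[...,1]>140)&(h[...,2]>110)&(abs(Z-.052)<.006)&(L[...,0]<.06)
k=L[M];print("pad",k.min(0),k.max(0))
M=(abs(Z-.060)<.006)&(L[...,0]<-.03)&(abs(L[...,1])<.034);k=L[M];print("jaw max x",np.percentile(k[:,0],[98,100]) if len(k) else None,L[...,0].min())
cv2.imwrite("pics/w5.png",I[:,:,::-1])
E
```

```text
clock: 9.0
tcp_pos: [0.5536, 0.04, 0.0248]
orientation: [2.358, 2.075, 0.0]
contact_force: [-2.8, -1.9, 6.4]
grip_width: 0.0336
gripper_force: 61.6
clock: 9.5
tcp_pos: [0.5533, 0.0401, 0.0239]
orientation: [2.358, 2.076, 0.0]
contact_force: [0.1, -0.4, 0.2]
grip_width: 0.0538
gripper_force: 0.0
clock: 10.0
tcp_pos: [0.5561, 0.0409, 0.1592]
orientation: [2.354, 2.073, 0.01]
contact_force: [0.4, 0.7, 0.6]
grip_width: 0.0539
gripper_force: 0.0
[0.55609931 0.04090641 0.15920638] 82.72983992117683
blk ((-0.002201499417424202, -0.0017495322972536087), (0.03607811778783798, 0.056305356323719025), 89.21614837646484) 0.05791509899801843 ((0.5548930168151855, 0.039029233157634735), (0.0563085675239563, 0.036077044904232025), 83.50664520263672)
mid 0.02 -0.003373264441742149
mid 0.05 -0.003321403298512403
mid 0.08 -0.0033503663870671605
mid 0.11 -0.0033893073366215672
mid 0.13 -0.0033830099959703637
pad [ 0.03655201 -0.0179181   0.10323586] [0.0437314  0.01041161 0.1102524 ]
jaw max x [-0.03633359 -0.03000805] -0.3489730595632568
```

View pics/w5.png

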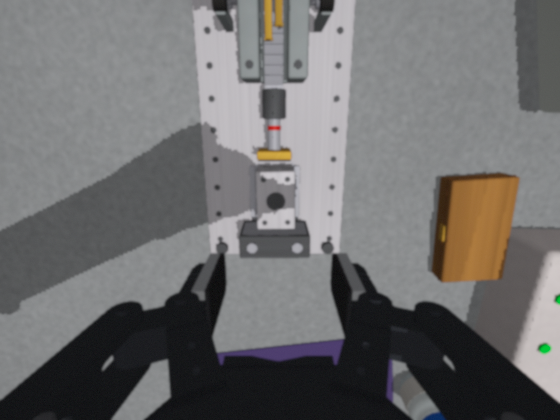

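The wrist view shows the block released on the bed (276,200): top at 58 mm so it's seated, about 6 mm from the jaw (275,238) and about 10 mm from the pad (274,155). Next is the handle: rise, turn 90° and look at the bar.

```bash

python3 -m crank '[[[0,0,-4.5],[0,0,0]],[[0,0,-4.5],[0,0,0]],[[4.4,1.96,0],[0,0,0]],[[4.4,1.96,0],[0,0,0]],[[4.4,1.96,0],[0,0,0]]]' 5 30 >/dev/null
python3 -m crank '[[[4.4,1.96,0],[0,0,0]],[[0,0,0],[0,0,-0.143]],[[0,0,0],[0,0,-0.143]],[[0,0,0],[0,0,-0.143]],[[0,0,0],[0,0,-0.143]]]' >/dev/null
python3 -m crank '[[[0,0,0],[0,0,-0.143]],[[0,0,0],[0,0,-0.143]],[[0,0,0],[0,0,-0.143]],[[0,0,0],[0,0,-0.143]],[[0,0,0],[0,0,-0.143]]]' >/dev/null
python3 -m crank '[[[0,0,0],[0,0,-0.143]],[[0,0,0],[0,0,-0.141]],[[0,0,0],[0,0,0]],[[0,0,0],[0,0,0]]]'
cat > bar.py <<'E'
from h import *
import sys
s,c,I,D=snap("wrist",sys.argv[1]);P=cloud(c,D);R=Ro.from_rotvec(s["orientation"]).as_matrix();L=(P-s["tcp_pos"])@R
h=cv2.cvtColor(I,cv2.COLOR_RGB2HSV);M=((h[...,0]<8)|(h[...,0]>172))&(h[...,1]>150)&(h[...,2]>60)&(P[...,2]>.13)&(P[...,2]<.18)
print(s["clock"],s["tcp_pos"],yaw(s),M.sum())
if M.sum()>50:
    rc=cv2.minAreaRect(np.argwhere(M)[:,::-1].astype(np.float32));print("px",rc)
    z=np.percentile(P[M][:,2],97);print("rect tool",cv2.minAreaRect(L[M][:,:2].astype(np.float32)),"top z",z)
    print("world",rect(P,M)[0])
E
python3 bar.py 6
python3 - <<'E'
from h import *
# two-view height of the bar: top & scene red centroids
print(tri(cam("top"),(221.65,184.0),cam("scene"),(325.45,226.7)))
E
```

```text
clock: 11.95
tcp_pos: [0.653, 0.2045, 0.243]
orientation: [-0.205, -3.134, 0.0]
contact_force: [-1.1, -1.2, 0.5]
grip_width: 0.0502
gripper_force: 0.0
11.95 [0.65302547 0.20446088 0.24297943] 172.51772499413502 1912
px ((277.0, 108.5), (97.0, 20.0), 90.0)
rect tool ((0.07838720083236694, -0.0008273990824818611), (0.016302062198519707, 0.07458562403917313), 89.92237854003906) top z 0.1595750210274879
world ((0.5750788450241089, 0.21382808685302734), (0.01630386710166931, 0.07458717375993729), 82.5944595336914)
(array([0.57602312, 0.2156817 , 0.15404917]), np.float64(0.001015411961884851))
```

The bar is at about (0.575, 0.214), centre z ≈ 0.149, confirmed from two views. Descending and gripping it.

```bash

python3 -m crank '[[[3.9,-0.04,0],[0,0,0]],[[3.9,-0.04,0],[0,0,0]],[[0,0,4.5],[0,0,0]],[[0,0,4],[0,0,0]],[[0,0,2],[0,0,0]]]' >/dev/null
python3 -m crank '[[[0,0,0.7],[0,0,0]],[[0,0,0],[0,0,0]]]'
python3 -m crank '[[[0,0,0],[0,0,0]],[[0,0,0],[0,0,0]],[[0,0,0],[0,0,0]],[[0,0,0],[0,0,0]],[[0,0,0],[0,0,0]]]' 1.0 25
python3 -c "
from h import *
s,c,I,D=snap('scene',7);cv2.imwrite('pics/s7.png',cv2.resize(I[130:300,200:400],None,fx=3,fy=3)[:,:,::-1]);print(yaw(s))"
```

```text
clock: 12.7
tcp_pos: [0.5755, 0.2137, 0.1314]
orientation: [-0.201, -3.134, 0.001]
contact_force: [-0.5, -0.3, 0.7]
grip_width: 0.0496
gripper_force: 0.0
clock: 13.2
tcp_pos: [0.5761, 0.2138, 0.1323]
orientation: [0.199, 3.135, 0.0]
contact_force: [-0.8, -0.3, -0.7]
grip_width: 0.0102
gripper_force: 0.0
172.7223373626763
```

View pics/s7.png

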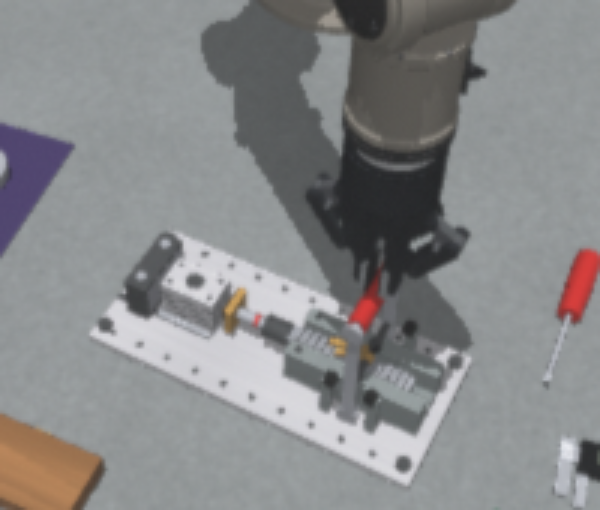

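The opening went to the commanded 1.0 cm with zero force, so the bar isn't between the pads. Picture: the fingertips are near the far half of the bar (375,275). Checking with the wrist camera.

```bash
python3 bar.py 8; python3 -c "
from h import *
d=np.load('wrist8.npz');cv2.imwrite('pics/w8.png',d['I'][:,:,::-1])
c=cam('scene');s=monitor.get_obs();print(proj(c,s['tcp_pos']),proj(c,np.array(s['tcp_pos'])+[0,0,.019]))
d=np.load('scene7.npz');P=cloud(c,d['D']);I=d['I'].astype(int);M=(I[...,0]>110)&(I[...,1]<70)&(I[...,2]<70)&(P[...,2]>.1);print(np.argwhere(M)[:,::-1].min(0),np.argwhere(M)[:,::-1].max(0),rect(P,M))"
```

```text
13.25 [0.57598334 0.21377477 0.13213876] 172.72197354251443 3380
px ((279.0, 255.0), (134.0, 32.0), 90.0)
rect tool ((0.0006857849657535553, -0.00013629160821437836), (0.07654532790184021, 0.0169179979711771), 1.0142983198165894) top z 0.16151407867130574
world ((0.5752788782119751, 0.21372607350349426), (0.016917886212468147, 0.07654424011707306), 81.70787048339844)
(np.float64(323.785349569298), np.float64(231.7095221886875)) (np.float64(324.39687938725035), np.float64(227.18321694787346))
[317 224] [391 239] (((0.8682724833488464, 0.264011025428772), (0.6002635955810547, 0.02196636237204075), 10.4678316116333), 81, np.float64(0.16696568135320763))
```

View pics/w8.png

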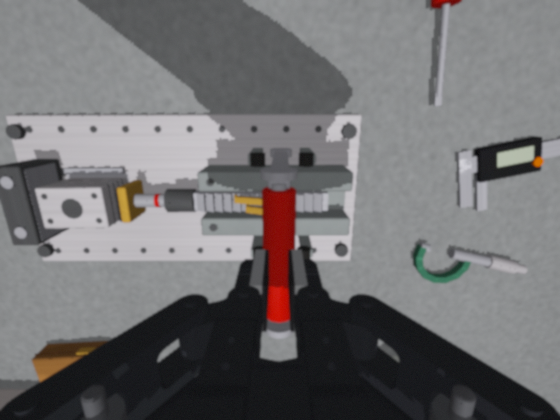

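The wrist view shows the bar between the fingers (279,255), and the pads look close to it. Closing further to see whether they meet it.

```bash

python3 -m crank '[[[0,0,0],[0,0,0]],[[0,0,0],[0,0,0]],[[0,0,0],[0,0,0]],[[0,0,0],[0,0,0]]]' 0 25
```

```text
clock: 13.7
tcp_pos: [0.5759, 0.2138, 0.1319]
orientation: [-0.199, -3.135, 0.0]
contact_force: [0.5, -1.1, -0.1]
grip_width: -0.0001
gripper_force: 0.0
```

Shut under the bar with no contact: the pads swing forward past it as they close. I'm opening, rising 12 mm and closing again.

```bash

python3 -m crank '[[[0,0,0],[0,0,0]],[[0,0,0],[0,0,0]],[[0,0,0],[0,0,0]],[[0,0,0],[0,0,0]],[[0,0,0],[0,0,0]]]' 5 >/dev/null
python3 -m crank '[[[0,0,-0.6],[0,0,0]],[[0,0,-0.6],[0,0,0]],[[0,0,0],[0,0,0]]]'
python3 -m crank '[[[0,0,0],[0,0,0]],[[0,0,0],[0,0,0]],[[0,0,0],[0,0,0]],[[0,0,0],[0,0,0]],[[0,0,0],[0,0,0]]]' 1.0 25
```

```text
clock: 14.5
tcp_pos: [0.5766, 0.2144, 0.1453]
orientation: [0.199, 3.133, 0.002]
contact_force: [0.1, -0.2, -0.1]
grip_width: 0.0505
gripper_force: 0.0
clock: 15.0
tcp_pos: [0.5758, 0.2138, 0.1438]
orientation: [-0.199, -3.135, 0.0]
contact_force: [0.4, 0.0, -0.3]
grip_width: 0.0097
gripper_force: 0.0
```

```bash
python3 bar.py 9; python3 - <<'E'
from h import *
d=np.load("wrist9.npz");I,D=d["I"],d["D"];s=monitor.get_obs();c=cam("wrist",s);L=(cloud(c,D)-s["tcp_pos"])@Ro.from_rotvec(s["orientation"]).as_matrix()
for v in(200,230,245,255,265,275,290,310,330,350):
    print(v,[(u,*(np.round(L[v,u]*1000).astype(int))) for u in(245,255,262,270,279,288,296,305,315)])
cv2.imwrite("pics/w9.png",cv2.resize(I[160:360,180:380],None,fx=3,fy=3,interpolation=2)[:,:,::-1])
E
```

```text
15.0 [0.57580524 0.21377448 0.14377713] 172.7371851990446 3050
px ((279.0, 246.5), (30.0, 125.0), 0.0)
rect tool ((0.0006473548710346222, -0.00035255681723356247), (0.07612964510917664, 0.016507931053638458), 1.0100980997085571) top z 0.15967468002163285
world ((0.5751209259033203, 0.21350686252117157), (0.01650819554924965, 0.07612981647253036), 81.72673034667969)
200 [(245, np.int64(2), np.int64(-30), np.int64(91)), (255, np.int64(3), np.int64(-21), np.int64(88)), (262, np.int64(3), np.int64(-14), np.int64(86)), (270, np.int64(31), np.int64(-5), np.int64(-13)), (279, np.int64(32), np.int64(0), np.int64(-15)), (288, np.int64(32), np.int64(5), np.int64(-14)), (296, np.int64(-1), np.int64(17), np.int64(101)), (305, np.int64(-1), np.int64(25), np.int64(100)), (315, np.int64(-1), np.int64(34), np.int64(99))]
230 [(245, np.int64(-27), np.int64(-31), np.int64(90)), (255, np.int64(-27), np.int64(-22), np.int64(91)), (262, np.int64(-27), np.int64(-15), np.int64(91)), (270, np.int64(14), np.int64(-5), np.int64(-13)), (279, np.int64(15), np.int64(0), np.int64(-15)), (288, np.int64(14), np.int
[... 3119 characters left out ...]
81), np.int64(1), np.int64(143)), (288, np.int64(-183), np.int64(12), np.int64(145)), (296, np.int64(-3), np.int64(7), np.int64(-74)), (305, np.int64(17), np.int64(8), np.int64(-99)), (315, np.int64(16), np.int64(11), np.int64(-98))]
350 [(245, np.int64(17), np.int64(-9), np.int64(-106)), (255, np.int64(9), np.int64(-7), np.int64(-97)), (262, np.int64(-213), np.int64(-21), np.int64(144)), (270, np.int64(-213), np.int64(-11), np.int64(145)), (279, np.int64(-212), np.int64(1), np.int64(143)), (288, np.int64(-213), np.int64(12), np.int64(144)), (296, np.int64(-212), np.int64(23), np.int64(143)), (305, np.int64(16), np.int64(7), np.int64(-105)), (315, np.int64(17), np.int64(10), np.int64(-106))]
```

View pics/w9.png

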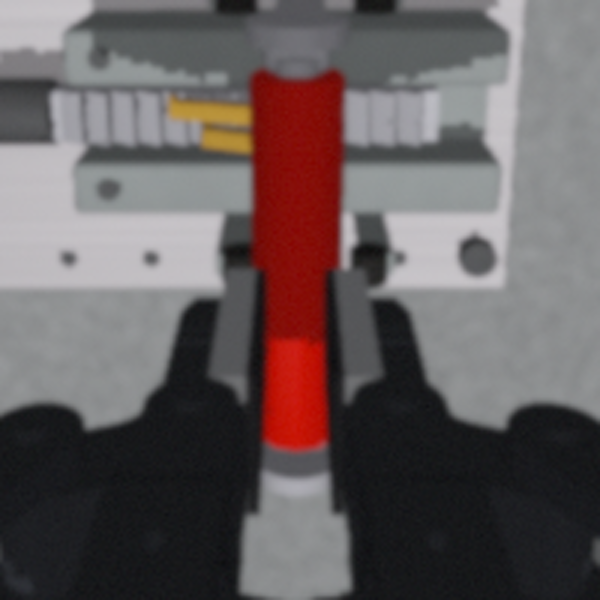

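The picture shows the finger strips ending at crop (240,270) and (350,270), beside the bar. By depth those ends are higher than expected, so I'm checking where the finger ends sit in the earlier frames.

```bash
python3 - <<'E'
from h import *
m=optics.camera_model("wrist");H=np.array(m["hand_eye"]);f=210/np.tan(np.radians(m["vertical_fov"])/2)
print(np.round(H,3))
for k in(1,4,5,6,8,9):
    D=np.load(f"wrist{k}.npz")["D"];v,u=np.mgrid[:420,:560]
    P=np.stack([(u-m["cx"])/f*D,(v-m["cy"])/f*D,D],-1)@H[:3,:3].T+H[:3,3]
    M=(P[...,2]<-5e-3)&(abs(P[...,0])<.016)&(u<277)&(P[...,1]>-.06)&(P[...,1]<-.0055)
    if k in(4,):M&=(P[...,1]<-.0195)
    nn,l,st,ce=cv2.connectedComponentsWithStats(M.astype(np.uint8))
    q=np.argwhere(M);i=np.argsort(q[:,0])[:400:40];print(k,[(int(a[1]),int(a[0]),*np.round(P[a[0],a[1]]*1000).astype(int).tolist()) for a in q[i]], "max z",np.round(np.sort(P[M][:,2])[-50]*1000))
E
```

```text
[[-0.001 -0.955 -0.298  0.076]
 [ 1.    -0.001 -0.001 -0.   ]
 [ 0.001 -0.298  0.955 -0.17 ]
 [ 0.     0.     0.     1.   ]]
1 [(173, 262, 11, -49, -45), (179, 264, 10, -45, -47), (180, 266, 10, -44, -48), (177, 268, 10, -45, -50), (170, 270, 11, -47, -53), (186, 271, 7, -43, -46), (171, 273, 10, -46, -55), (179, 274, 10, -43, -55), (185, 275, 6, -43, -48), (189, 276, 2, -43, -42)] max z -43.0
4 [(232, 251, 11, -23, -34), (230, 256, 10, -23, -38), (222, 261, 7, -28, -36), (225, 263, 6, -26, -38), (226, 265, 7, -25, -41), (225, 267, 6, -26, -41), (224, 269, 6, -25, -44), (223, 271, 6, -26, -46), (220, 273, 7, -27, -48), (219, 275, 6, -27, -49)] max z -37.0
5 [(210, 254, 11, -33, -37), (218, 256, 11, -29, -39), (223, 258, 9, -27, -38), (207, 261, 10, -33, -43), (201, 263, 6, -38, -37), (213, 264, 10, -30, -46), (224, 265, 4, -27, -36), (202, 267, 7, -36, -43), (210, 268, 10, -30, -50), (217, 269, 10, -27, -51)] max z -36.0
6 [(215, 253, 11, -31, -36), (224, 255, 11, -26, -39), (212, 258, 11, -31, -41), (216, 260, 11, -29, -43), (218, 262, 11, -28, -46), (203, 264, 7, -36, -40), (213, 265, 11, -30, -48), (223, 266, 11, -25, -49), (230, 267, 1, -25, -32), (203, 269, 7, -35, -45)] max z -35.0
8 [(263, 230, 16, -8, -18), (267, 240, 12, -6, -23), (267, 248, 8, -6, -23), (266, 252, 11, -6, -36), (255, 256, 11, -11, -39), (258, 259, 11, -10, -42), (254, 261, 11, -11, -44), (244, 263, 7, -17, -38), (258, 264, 11, -9, -48), (244, 266, 6, -16, -41)] max z -23.0
9 [(264, 223, 16, -8, -7), (264, 233, 9, -8, -7), (264, 241, 4, -8, -6), (257, 250, 10, -11, -31), (260, 253, 10, -9, -35), (262, 256, 11, -8, -39), (264, 259, 10, -7, -42), (259, 261, 11, -9, -44), (250, 263, 6, -14, -38), (264, 264, 11, -7, -48)] max z -10.0
```

Camera evidence from every frame: the finger ends sit about 32 mm behind the reported TCP when shut and 45 mm when open. This also explains the missed bar, because the fingers shut above it, and the shallow block grasp. Centring the bar on the pads needs TCP z ≈ 0.100, which clears the 75 mm posts either way.

```bash

python3 -m crank '[[[0,0,0],[0,0,0]],[[0,0,0],[0,0,0]],[[0,0,0],[0,0,0]],[[0,0,0],[0,0,0]]]' 5 >/dev/null
python3 -m crank '[[[0,0,1],[0,0,0]],[[0,0,1.5],[0,0,0]],[[0,0,1.3],[0,0,0]],[[0,0,0.6],[0,0,0]],[[0,0,0],[0,0,0]]]'
python3 -m crank '[[[0,0,0],[0,0,0]],[[0,0,0],[0,0,0]],[[0,0,0],[0,0,0]],[[0,0,0],[0,0,0]],[[0,0,0],[0,0,0]]]' 1.0 25
```

```text
clock: 15.95
tcp_pos: [0.5749, 0.2134, 0.0981]
orientation: [-0.198, -3.133, 0.002]
contact_force: [-0.5, -0.2, -0.2]
grip_width: 0.0497
gripper_force: 0.0
clock: 16.45
tcp_pos: [0.5763, 0.2142, 0.1005]
orientation: [0.199, 3.134, 0.001]
contact_force: [0.1, -0.7, 2.3]
grip_width: 0.0171
gripper_force: 24.5
```

Gripped at 17 mm, 24.5 N. Tool +y is backward. Moving to the rear stop.

```bash

python3 -m crank '[[[0,0.8,0],[0,0,0]],[[0,0.8,0.05],[0,0,0]],[[0,0.4,0.05],[0,0,0]],[[0,0,0],[0,0,0]]]'
python3 -m crank '[[[0,0.2,0.03],[0,0,0]],[[0,0.1,0.02],[0,0,0]],[[0,0,0],[0,0,0]]]'
```

```text
clock: 16.85
tcp_pos: [0.5789, 0.235, 0.0991]
orientation: [0.198, 3.134, 0.002]
contact_force: [1.5, 2.1, 3.4]
grip_width: 0.0174
gripper_force: 24.6
clock: 17.15
tcp_pos: [0.5791, 0.2371, 0.0988]
orientation: [0.199, 3.135, 0.001]
contact_force: [1.3, 1.4, 5.0]
grip_width: 0.0174
gripper_force: 24.8
```

```bash

python3 -m crank '[[[0,0.15,0.01],[0,0,0]],[[0,0,0],[0,0,0]]]' | grep -E "tcp|contact"
python3 -m crank '[[[0,0.1,0.01],[0,0,0]],[[0,0,0],[0,0,0]]]'| grep -E "tcp|contact"
python3 -m crank '[[[0,0.1,0.01],[0,0,0]],[[0,0,0],[0,0,0]]]'| grep -E "tcp|contact"
```

```text
tcp_pos: [0.5793, 0.2382, 0.0986]
contact_force: [1.0, 0.2, 5.6]
tcp_pos: [0.5793, 0.2386, 0.0985]
contact_force: [-0.0, -0.6, 7.1]
tcp_pos: [0.5794, 0.2388, 0.0984]
contact_force: [-1.9, -3.2, 8.6]
```

Rear stop found at TCP y ≈ 0.2386. First forward stroke: run to 12 mm before the front stop, read the force, then ease in.

```bash

python3 -m crank '[[[0,-0.6,-0.17],[0,0,0]],[[0,-0.8,-0.07],[0,0,0]],[[0,-0.8,-0.05],[0,0,0]],[[0,-0.7,0.04],[0,0,0]],[[0,0,0],[0,0,0]]]'| grep -E "tcp|contact"
python3 -m crank '[[[0,-0.4,0.04],[0,0,0]],[[0,-0.4,0.04],[0,0,0]],[[0,0,0],[0,0,0]]]'| grep -E "tcp|contact"
python3 -m crank '[[[0,-0.15,0.03],[0,0,0]],[[0,-0.1,0.01],[0,0,0]],[[0,0,0],[0,0,0]]]'| grep -E "tcp|contact"
```

```text
tcp_pos: [0.5755, 0.2092, 0.1004]
contact_force: [2.2, -1.6, -0.6]
tcp_pos: [0.5746, 0.2026, 0.0998]
contact_force: [3.9, -1.1, 0.6]
tcp_pos: [0.5745, 0.2011, 0.0996]
contact_force: [4.0, -0.4, 2.8]
```

```bash

python3 -m crank '[[[0.1,-0.15,0.02],[0,0,0]],[[0,-0.1,0.01],[0,0,0]],[[0,0,0],[0,0,0]]]'| grep -E "tcp|contact"
python3 -m crank '[[[0.05,-0.1,0.01],[0,0,0]],[[0,0,0],[0,0,0]]]'| grep -E "tcp|contact"
python3 -m crank '[[[0,-0.1,0.01],[0,0,0]],[[0,0,0],[0,0,0]]]'| grep -E "tcp|contact"
```

```text
tcp_pos: [0.5741, 0.1982, 0.0993]
contact_force: [6.5, 0.8, 0.2]
tcp_pos: [0.5739, 0.1973, 0.0992]
contact_force: [7.7, 0.1, -1.1]
tcp_pos: [0.5739, 0.1965, 0.0991]
contact_force: [8.4, 0.8, -1.3]
```

```bash

python3 -m crank '[[[-0.25,-0.1,0],[0,0,0]],[[0,0,0],[0,0,0]]]'| grep -E "tcp|contact"
python3 -m crank '[[[0,-0.1,0.0],[0,0,0]],[[0,0,0],[0,0,0]]]'| grep -E "tcp|contact"
```

```text
tcp_pos: [0.5739, 0.1963, 0.099]
contact_force: [1.2, 2.7, 2.5]
tcp_pos: [0.5739, 0.1959, 0.099]
contact_force: [1.5, 5.3, -0.1]
```

Front stop reached gently (+5 N at y ≈ 0.196). Going back to the rear and checking the pad with the wrist camera.

```bash

cat > pad.py <<'E'
from h import *
import sys
s,c,I,D=snap("wrist",sys.argv[1]);P=cloud(c,D)
o=np.array([.5644,.1235]);e=np.array([-.1253,-.9921]);n=np.array([.9921,-.1253])
X=(P[...,:2]-o)@e;Y=(P[...,:2]-o)@n;Z=P[...,2]
h=cv2.cvtColor(I,cv2.COLOR_RGB2HSV)
M=(h[...,0]>15)&(h[...,0]<35)&(h[...,1]>140)&(Z>.045)&(Z<.06)&(X>0)
print(s["clock"],"pad front mm",np.percentile(X[M],97)*1e3 if M.any() else None,end=" ")
M=(abs(Z-.058)<.005)&(abs(Y)<.019)&(X>.05)&(X<.13);print("blk rear/front",np.percentile(X[M],[1,99])*1e3,M.sum(),end=" ")
M=((h[...,0]<8)|(h[...,0]>172))&(h[...,1]>120)&(abs(Y)<.012)&(X>-.01)&(X<.09)&(Z<.06)&(Z>.02);print("ring px",M.sum(),"x",np.median(X[M])*1e3 if M.any() else None)
E
python3 -m crank '[[[0,0.8,-0.04],[0,0,0]],[[0,0.9,-0.07],[0,0,0]],[[0,1.0,-0.03],[0,0,0]],[[0,0.9,0.1],[0,0,0]],[[0,0.5,0.05],[0,0,0]]]'| grep -E "tcp|contact"
python3 pad.py 10
python3 -m crank '[[[0,0.2,0.03],[0,0,0]],[[0,0,0],[0,0,0]]]'| grep -E "tcp|contact"
python3 -m crank '[[[0,0.1,0],[0,0,0]],[[0,0,0],[0,0,0]]]'| grep -E "tcp|contact"
```

```text
tcp_pos: [0.579, 0.2358, 0.0989]
contact_force: [-1.8, 0.1, 5.9]
20.45 pad front mm 54.17477732733795 blk rear/front [50.50403295 96.57095961] 2806 ring px 57 x 26.551887670193526
tcp_pos: [0.5792, 0.2376, 0.0987]
contact_force: [-1.2, 1.5, 5.6]
tcp_pos: [0.5793, 0.2381, 0.0986]
contact_force: [-2.6, 1.3, 5.4]
```

Pad advanced about 8 mm, one tooth. Finishing the rear and doing the second stroke.

```bash

python3 -m crank '[[[0,0.12,-0.05],[0,0,0]],[[0,0.08,0],[0,0,0]],[[0,0,0],[0,0,0]]]'| grep -E "tcp|contact"
python3 -m crank '[[[0,-0.6,-0.05],[0,0,0]],[[0,-0.8,-0.07],[0,0,0]],[[0,-0.8,-0.05],[0,0,0]],[[0,-0.75,0.04],[0,0,0]],[[0,0,0],[0,0,0]]]'| grep -E "tcp|contact"
python3 -m crank '[[[0,-0.4,0.04],[0,0,0]],[[0,-0.4,0.04],[0,0,0]],[[0,-0.15,0.02],[0,0,0]],[[0,0,0],[0,0,0]]]'| grep -E "tcp|contact"
python3 -m crank '[[[0,-0.1,0.02],[0,0,0]],[[0,-0.1,0.01],[0,0,0]],[[0,0,0],[0,0,0]]]'| grep -E "tcp|contact"
```

```text
tcp_pos: [0.5794, 0.2386, 0.0985]
contact_force: [-2.7, -3.0, 5.1]
tcp_pos: [0.5757, 0.2089, 0.1003]
contact_force: [-6.0, 0.8, 4.5]
tcp_pos: [0.5746, 0.2006, 0.0995]
contact_force: [-5.2, 1.2, 6.6]
tcp_pos: [0.5745, 0.199, 0.0993]
contact_force: [-5.0, 1.3, 6.3]
```

```bash

python3 -m crank '[[[0.1,-0.15,-0.03],[0,0,0]],[[0,-0.1,0],[0,0,0]],[[0,0,0],[0,0,0]]]'| grep -E "tcp|contact"
python3 -m crank '[[[0,-0.1,0],[0,0,0]],[[0,0,0],[0,0,0]]]'| grep -E "tcp|contact"
python3 -m crank '[[[0,-0.08,0],[0,0,0]],[[0,0,0],[0,0,0]]]'| grep -E "tcp|contact"
```

```text
tcp_pos: [0.574, 0.1964, 0.0991]
contact_force: [-0.9, 2.7, -0.2]
tcp_pos: [0.5739, 0.1962, 0.0991]
contact_force: [1.6, 5.1, -4.6]
tcp_pos: [0.5739, 0.196, 0.0991]
contact_force: [2.8, 6.0, -5.5]
```

At the stop with 6 N. Going back to the rear stop, measuring the pad, then starting the third stroke up to the reading point.

```bash

python3 -m crank '[[[0,0.8,-0.03],[0,0,0]],[[0,0.9,-0.07],[0,0,0]],[[0,1.0,-0.03],[0,0,0]],[[0,0.9,0.08],[0,0,0]],[[0,0.5,0.05],[0,0,0]]]'| grep -E "tcp|contact"
python3 pad.py 11
python3 -m crank '[[[0,0.25,0.03],[0,0,0]],[[0,0.12,0],[0,0,0]],[[0,0,0],[0,0,0]]]'| grep -E "tcp|contact"
python3 -m crank '[[[0,0.08,0],[0,0,0]],[[0,0,0],[0,0,0]]]'| grep -E "tcp|contact"
```

```text
tcp_pos: [0.579, 0.2366, 0.099]
contact_force: [1.4, -0.7, -1.3]
23.6 pad front mm 60.980795091747574 blk rear/front [53.61270129 95.51219261] 2567 ring px 55 x 33.482204211175734
tcp_pos: [0.5792, 0.2385, 0.0987]
contact_force: [1.6, -2.9, -2.1]
tcp_pos: [0.5792, 0.2388, 0.0986]
contact_force: [0.7, -4.9, -1.8]
```

```bash

python3 -m crank '[[[0,-0.6,-0.05],[0,0,0]],[[0,-0.8,-0.07],[0,0,0]],[[0,-0.8,-0.05],[0,0,0]],[[0,-0.7,0.04],[0,0,0]],[[0,0,0],[0,0,0]]]'| grep -E "tcp|contact"
python3 -m crank '[[[0,-0.15,0.01],[0,0,0]],[[0,0,0],[0,0,0]],[[0,0,0],[0,0,0]]]'| grep -E "tcp|contact"
```

```text
tcp_pos: [0.5757, 0.2108, 0.1006]
contact_force: [4.8, 1.8, -6.8]
tcp_pos: [0.5757, 0.2106, 0.1005]
contact_force: [3.8, 1.3, -3.7]
```

```bash

python3 -m crank '[[[0,-0.3,0.02],[0,0,0]],[[0,0,0],[0,0,0]],[[0,0,0],[0,0,0]]]'| grep -E "tcp|contact"
python3 -m crank '[[[0,-0.4,0.04],[0,0,0]],[[0,-0.3,0.03],[0,0,0]],[[0,0,0],[0,0,0]]]'| grep -E "tcp|contact"
python3 -m crank '[[[0,-0.2,0.02],[0,0,0]],[[0,-0.1,0.01],[0,0,0]],[[0,0,0],[0,0,0]]]'| grep -E "tcp|contact"
```

```text
tcp_pos: [0.5753, 0.2077, 0.1004]
contact_force: [3.8, 2.7, -3.3]
tcp_pos: [0.5745, 0.201, 0.0998]
contact_force: [4.5, 2.9, -4.5]
tcp_pos: [0.5742, 0.1989, 0.0995]
contact_force: [5.5, 5.5, -4.0]
```

```bash

python3 -m crank '[[[-0.1,-0.15,-0.02],[0,0,0]],[[0,-0.08,0],[0,0,0]],[[0,0,0],[0,0,0]]]'| grep -E "tcp|contact"
python3 -m crank '[[[0,-0.08,0],[0,0,0]],[[0,0,0],[0,0,0]]]'| grep -E "tcp|contact"
python3 -m crank '[[[0,-0.06,0],[0,0,0]],[[0,0,0],[0,0,0]]]'| grep -E "tcp|contact"
```

```text
tcp_pos: [0.5739, 0.1969, 0.0992]
contact_force: [4.2, 7.5, -5.9]
tcp_pos: [0.5739, 0.1965, 0.0992]
contact_force: [4.3, 7.4, -6.9]
tcp_pos: [0.5738, 0.1963, 0.0992]
contact_force: [4.2, 8.3, -7.3]
```

```bash

python3 -m crank '[[[0,-0.06,-0.05],[0,0,0]],[[0,0,0],[0,0,0]]]'| grep -E "tcp|contact"
python3 -m crank '[[[0,0.6,-0.03],[0,0,0]],[[0,0.9,-0.07],[0,0,0]],[[0,1.0,-0.03],[0,0,0]],[[0,0.9,0.07],[0,0,0]],[[0,0.6,0.05],[0,0,0]]]'| grep -E "tcp|contact"
python3 pad.py 12
python3 -m crank '[[[0,0.3,0.03],[0,0,0]],[[0,0.12,0],[0,0,0]],[[0,0,0],[0,0,0]]]'| grep -E "tcp|contact"
python3 -c "
from h import *
I=np.load('wrist12.npz')['I'];cv2.imwrite('pics/w12.png',cv2.resize(I[120:280,0:300],None,fx=2.6,fy=2.6,interpolation=2)[:,:,::-1])"
```

```text
tcp_pos: [0.5738, 0.1961, 0.0993]
contact_force: [6.9, 10.0, -13.1]
tcp_pos: [0.5786, 0.2332, 0.0995]
contact_force: [-0.8, -0.9, -2.3]
27.25 pad front mm 61.723058566490614 blk rear/front [54.85923949 99.41074587] 2782 ring px 56 x 35.02029794749423
tcp_pos: [0.579, 0.2364, 0.0991]
contact_force: [-2.6, -0.2, -5.0]
```

View pics/w12.png

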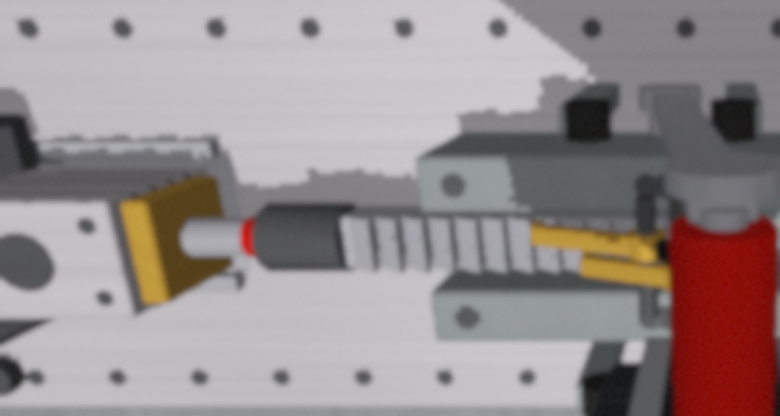

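The picture shows the ring still visible at (249,237), just outside the sleeve, with the pad on the block and about 7 mm compressed. The bar read only 3 N at the 12 mm mark on that stroke, so one more stroke is due and should read about 8 N there.

```bash

python3 -m crank '[[[0,0.15,-0.03],[0,0,0]],[[0,0.1,0],[0,0,0]],[[0,0,0],[0,0,0]]]'| grep -E "tcp|contact"
python3 -m crank '[[[0,0.07,-0.02],[0,0,0]],[[0,0,0],[0,0,0]]]'| grep -E "tcp|contact"
python3 -m crank '[[[0,-0.6,-0.05],[0,0,0]],[[0,-0.8,-0.07],[0,0,0]],[[0,-0.8,-0.05],[0,0,0]],[[0,-0.7,0.04],[0,0,0]],[[0,0,0],[0,0,0]]]'| grep -E "tcp|contact"
python3 -m crank '[[[0,-0.25,0.02],[0,0,0]],[[0,0,0],[0,0,0]],[[0,0,0],[0,0,0]]]'| grep -E "tcp|contact"
```

```text
tcp_pos: [0.5793, 0.2381, 0.0989]
contact_force: [-2.9, -1.4, -10.0]
tcp_pos: [0.5793, 0.2384, 0.0989]
contact_force: [-4.2, -3.9, -12.1]
tcp_pos: [0.5759, 0.2118, 0.101]
contact_force: [0.2, 7.0, -21.8]
tcp_pos: [0.5758, 0.2107, 0.1009]
contact_force: [-0.2, 6.6, -22.8]
```

The force at the bar is about 7 N, as predicted. I'm relieving the upward pull and easing on to the stop.

```bash

python3 -m crank '[[[0,-0.15,0.15],[0,0,0]],[[0,-0.15,0.05],[0,0,0]],[[0,0,0],[0,0,0]]]'| grep -E "tcp|contact"
python3 -m crank '[[[0,-0.4,0.05],[0,0,0]],[[0,-0.3,0.04],[0,0,0]],[[0,0,0],[0,0,0]]]'| grep -E "tcp|contact"
python3 -m crank '[[[0,-0.15,0.02],[0,0,0]],[[0,-0.1,0.01],[0,0,0]],[[0,0,0],[0,0,0]]]'| grep -E "tcp|contact"
```

```text
tcp_pos: [0.5759, 0.2096, 0.1007]
contact_force: [-3.8, 8.8, -12.4]
tcp_pos: [0.5751, 0.2032, 0.1002]
contact_force: [-2.9, 9.3, -11.1]
tcp_pos: [0.5748, 0.2015, 0.0999]
contact_force: [-2.2, 10.0, -10.9]
```

```bash

python3 -m crank '[[[0,-0.2,0.05],[0,0,0]],[[0,-0.12,0.02],[0,0,0]],[[0,0,0],[0,0,0]]]'| grep -E "tcp|contact"
python3 -m crank '[[[0,-0.12,0.01],[0,0,0]],[[0,0,0],[0,0,0]]]'| grep -E "tcp|contact"
python3 -m crank '[[[0,-0.1,0.01],[0,0,0]],[[0,0,0],[0,0,0]]]'| grep -E "tcp|contact"
```

```text
tcp_pos: [0.5746, 0.1987, 0.0996]
contact_force: [-2.8, 11.2, -10.7]
tcp_pos: [0.5745, 0.1979, 0.0995]
contact_force: [-3.0, 11.7, -10.8]
tcp_pos: [0.5743, 0.1971, 0.0994]
contact_force: [-2.8, 12.1, -11.8]
```

```bash

python3 -m crank '[[[0,-0.08,0.01],[0,0,0]],[[0,0,0],[0,0,0]]]'| grep -E "tcp|contact"
python3 -m crank '[[[0,-0.06,0.01],[0,0,0]],[[0,0,0],[0,0,0]]]'| grep -E "tcp|contact"
python3 -m crank '[[[0,-0.06,0.01],[0,0,0]],[[0,0,0],[0,0,0]]]'| grep -E "tcp|contact"
```

```text
tcp_pos: [0.5743, 0.1966, 0.0993]
contact_force: [-1.8, 13.3, -11.9]
tcp_pos: [0.5743, 0.1965, 0.0993]
contact_force: [-2.6, 13.8, -12.2]
tcp_pos: [0.5743, 0.1964, 0.0993]
contact_force: [-1.5, 15.3, -12.9]
```

```bash

python3 -m crank '[[[0,-0.07,0],[0,0,0]],[[0,0,0],[0,0,0]]]'| grep -E "tcp|contact"
python3 -m crank '[[[0,0.3,0],[0,0,0]],[[0,0.3,-0.03],[0,0,0]],[[0,0.3,-0.03],[0,0,0]],[[0,0,0],[0,0,0]]]'| grep -E "tcp|contact"
```

```text
tcp_pos: [0.5742, 0.1962, 0.0993]
contact_force: [-1.1, 16.9, -13.9]
tcp_pos: [0.5751, 0.2023, 0.1]
contact_force: [-5.3, 8.7, -5.4]
```

```bash

python3 -m crank '[[[0,0,0],[0,0,0]]]'| grep -E "tcp|contact"
python3 pad.py 13
python3 -m crank '[[[0,0.3,-0.03],[0,0,0]],[[0,0.3,-0.03],[0,0,0]],[[0,0,0],[0,0,0]]]'| grep -E "tcp|contact"
python3 pad.py 14
python3 - <<'E'
from h import *
A=[cv2.resize(np.load(f'wrist{k}.npz')['I'][160:250,30:230],None,fx=3.4,fy=3.3,interpolation=2)[:,:,::-1] for k in(13,14)]
cv2.imwrite('pics/w14.png',np.vstack(A))
E
```

```text
tcp_pos: [0.575, 0.2022, 0.1]
contact_force: [-4.4, 9.6, -6.3]
31.8 pad front mm 62.093503567204934 blk rear/front [ 55.46471305 126.41379996] 4646 ring px 0 x None
tcp_pos: [0.5755, 0.2059, 0.1002]
contact_force: [-7.4, 4.0, -2.7]
32.15 pad front mm 62.00859714414429 blk rear/front [ 55.34501903 123.96122106] 4444 ring px 0 x None
```

View pics/w14.png

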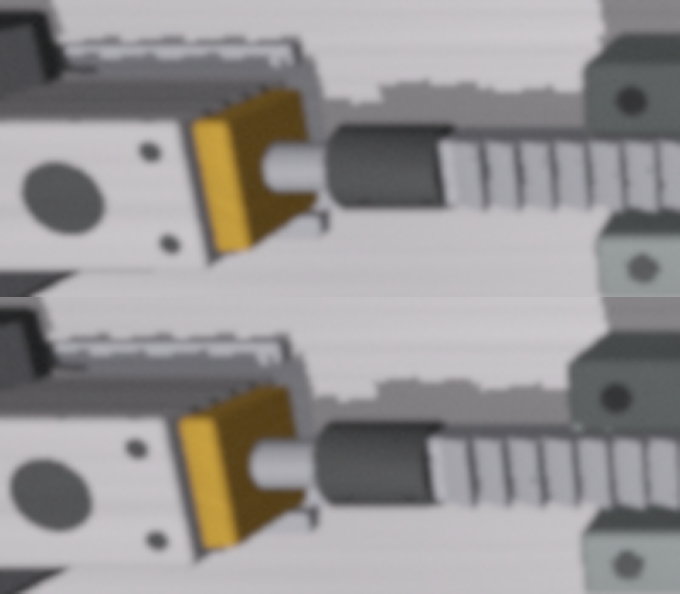

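Top and bottom frames: the ring is gone into the sleeve (left edge 325, then 315), and the sleeve-to-pad gap is unchanged while the handle went back, so the catch is holding. Continuing to the rear stop.

```bash

python3 -m crank '[[[0,0.6,-0.03],[0,0,0]],[[0,0.7,0.0],[0,0,0]],[[0,0.7,0.02],[0,0,0]],[[0,0.5,0.06],[0,0,0]],[[0,0,0],[0,0,0]]]'| grep -E "tcp|contact"
python3 -m crank '[[[0.2,0.3,0.05],[0,0,0]],[[0,0.2,0.02],[0,0,0]],[[0,0,0],[0,0,0]]]'| grep -E "tcp|contact"
python3 pad.py 15
```

```text
tcp_pos: [0.5786, 0.2303, 0.0998]
contact_force: [-6.7, 1.8, -1.2]
tcp_pos: [0.5791, 0.2346, 0.0992]
contact_force: [-2.4, 0.9, 5.6]
33.0 pad front mm 61.95716232039557 blk rear/front [54.73263807 96.58787794] 2634 ring px 0 x None
```

The load is held and the ring is hidden. Last few millimetres to the rear stop, then release and rise.

```bash

python3 -m crank '[[[0,0.25,0],[0,0,0]],[[0,0.12,0],[0,0,0]],[[0,0,0],[0,0,0]]]'| grep -E "tcp|contact"
python3 -m crank '[[[0,0.06,-0.03],[0,0,0]],[[0,0,0],[0,0,0]]]'| grep -E "tcp|contact"
python3 -m crank '[[[0,0,0],[0,0,0]],[[0,0,0],[0,0,0]],[[0,0,0],[0,0,0]],[[0,0,0],[0,0,0]],[[0,0,0],[0,0,0]]]' 5
python3 -m crank '[[[0,0,-1],[0,0,0]],[[0,0,-3],[0,0,0]],[[0,0,-4],[0,0,0]],[[0,0,-4],[0,0,0]],[[-3,0,-2],[0,0,0]]]'
python3 -m crank '[[[-4,0,0],[0,0,0]],[[-3,0,0],[0,0,0]],[[0,0,0],[0,0,0]],[[0,0,0],[0,0,0]],[[0,0,0],[0,0,0]]]' >/dev/null
python3 bar.py 16; python3 pad.py 17
python3 -c "
from h import *
s,c,I,D=snap('wrist',18);P=cloud(c,D);h=cv2.cvtColor(I,cv2.COLOR_RGB2HSV)
M=((h[...,0]<8)|(h[...,0]>172))&(h[...,1]>150)&(P[...,2]>.13)&(P[...,2]<.18)
print('bar clamp x',(P[M].mean(0)[:2]-[.5644,.1235])@np.array([-.1253,-.9921]))
s,c,I,D=snap('top',18)"
```

```text
tcp_pos: [0.5795, 0.238, 0.0986]
contact_force: [-2.4, 1.8, 5.9]
tcp_pos: [0.5794, 0.2381, 0.0986]
contact_force: [-0.4, 0.7, 6.3]
clock: 34.05
tcp_pos: [0.5779, 0.237, 0.0968]
orientation: [-0.199, -3.135, 0.0]
contact_force: [-0.7, -0.5, 0.7]
grip_width: 0.0497
gripper_force: 0.0
clock: 34.55
tcp_pos: [0.6059, 0.2369, 0.2427]
orientation: [0.19, 3.132, 0.004]
contact_force: [0.7, 1.6, 0.7]
grip_width: 0.0497
gripper_force: 0.0
35.05 [0.67581327 0.22557497 0.23746752] 172.834928299545 2153
px ((278.5, 81.5), (103.0, 21.0), 90.0)
rect tool ((0.09820276498794556, 0.00011428818106651306), (0.07484457641839981, 0.016687290742993355), 0.6979072093963623) top z 0.15769563742591775
world ((0.5783562660217285, 0.23797671496868134), (0.016685698181390762, 0.07484463602304459), 82.13801574707031)
35.1 pad front mm 62.2082396910001 blk rear/front [ 55.42512796 129.03079078] 2550 ring px 0 x None
bar clamp x -0.11512334016500686
```

The bar is back at -115 mm (limit -108), the ring is in, the pad is on the block and the robot is clear. Handing in.

```bash
python3 -c "
from bench import r
print(r.hand_in())"
```

```text
the job is handed in; nothing more can be done
None
```

I handed the job in after about 35 s of robot time: the block is clamped against the fixed jaw with the red ring just inside the sleeve after four strokes, the handle is back at its rear stop, and the gripper is clear; the verdict wasn't shown.

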